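Hold the centrifuge's lid release open with its key

ROBOT

A 6-joint arm with a two-finger parallel gripper is mounted at the origin on the work surface; the furniture and walls round the work are solid. World frame = base frame: x ahead of the robot, y to its left, z up, the work surface at z = 0. Lengths are in m, angles in rad, forces in N, time in s.
With the tool pointing down it reaches from about 0.35 to 0.725 m from the base axis. Payload 6 kg.
Tool frame: the origin (TCP) lies between the finger pads; the fingertips stand 8 mm ahead of it and the grasp point (between the pads) lies 11 mm behind it; x points along the fingers, y is the direction in which the jaws open and shut, and the axes are right-handed (so a half turn about x gives the same grasp; the last joint's range is limited). The gripper opens to 85 mm and grips with 20 to 120 N. Pads are 22 mm wide; open, the fingers measure 114 mm over their backs; the gripper's body (76 mm by 85 mm) begins 54 mm behind the grasp point. The pads swing forward as they close: fully open they stand 13 mm farther back than shut.
Start: joints at [-0.772, 0.04, 0.085, 0, -1.615, -0.334], TCP at [0.269, -0.536, 0.239] pointing down, gripper open.
Joint ranges: [-2.56, 2.56], [-1.29, 2.01], [-1.08, 1.49], [-3.29, 1.98], [-2.81, -0.18], [-2.99, 2.99]. Speed limits (rad/s): [2.57, 2.57, 3.01, 3.14, 3.14, 3.14].

INTERFACE

Orientations are given as a rotation vector (axis times angle).
In Python, from bench import bot gives the robot as it stands.
- The arm moves only by the shell command python3 -m inch 'ROWS'. ROWS is JSON, one flat list of numbers, 7 for each row, row after row: the shift along the tool's x, y, z normalised to -1 to 1, where 1 is 0.5 m, then the turn, a rotation vector about the tool's x, y, z normalised to -1 to 1, where 1 is 0.1 rad, then the gripper command: -1 is fully open, 1 is shut, values between are in proportion. In form: [dx, dy, dz, rx, ry, rz, hand, dx, dy, dz, rx, ry, rz, hand, ...]. A call has 1 to 8 rows; each row shifts and turns the commanded pose from where the row before left it, along the tool's axes as they then stand; what a row does not reach is not made up. A row lasts 1/12 s, in which the tool goes at most 41.7 mm and 7.16 degrees, less where a joint would pass 70% of its speed; a pose out of reach is approached as far as the arm can. A call with a number of a shift or a turn outside -1 to 1 is refused whole. A call with a gripper value outside its range is refused whole. The fingers move at their own pace and stop on an object; the grip force is fixed at half the most. Time passes only in rows, so rows that do not move let the fingers close. It gives the time, the measured TCP pose, the force and the opening at its end, in the units of the state.
- bot.observe(): the state, without advancing time (a new reading comes with each control period).
- bot.capture(name): name is "scene" or "side" or "wrist"; returns a dict with "color" (420x560x3 uint8, red, green, blue), "vfov" (degrees; the focal length in pixels is half the picture's height over the tangent of half this angle, whatever the lens; pixels are square), "cx", "cy" (the principal point, pixels), "eye" and "rotation" of the camera in the world; the wrist camera has in their place "tool_from_camera" (4x4, takes a point from camera to tool coordinates, whose origin is the TCP and whose axes are the tool frame's). Camera axes: x right, y down, z forward; pixel columns grow to the right and rows downward; lengths in m; the calibration is good to about 2 mm. A picture is of the moment at which its call begins: read the wrist's pose just before it. There is no depth.
- bot.job_done(): hands the job in, once; it reports no verdict.
The state is a dict: "clock": time; "joint_positions": joint angles; "dq": joint speeds; "effort": joint torques, N m; "ee_pos": TCP position; "tcp_rot": TCP orientation; "ft_force": force on the tool from outside, world axes, zero at the start; "ft_torque": the same for the moment, N m; "width": finger opening in m.
Only numpy, scipy, OpenCV 4.12 (cv2) and the standard library are available. Lean on these libraries where they do the work, as an engineer would, in place of code of your own. Each camera call takes 0.05 s, during which the arm holds its last target.

TASK

The power has failed and the centrifuge's lid is locked with samples inside. Take the lid-release key (the one with the flat oval bow) out of the key holder, put it upright into the keyhole at the front right of the centrifuge's top and ease it fully home past the sticky pins, wiggling it a little if it catches, then turn it a quarter turn clockwise so that the lid comes up. The lock springs back when let go, so finish still gripping the key and holding it turned; leave the round-knobbed rotor driver in the holder and the other things on the desk where they stand.

Things in the scene. Friction and masses are not known exactly. Their poses are not given: they have to be found in the camera images.
- release_key_bow (a point): Centre of the bow of the loose lid-release key (35 g), which stands upright in the holder, bit down. Black plastic, flat oval: 38 mm wide along y, 9 thick along x, 28 tall along z; 60 mm above the key's lower end. A 9 mm neck leads down to the collar. z is the key's axis, up. The key works either way round (half turn about z).
- release_key_collar (a point): Point on the key's axis at the underside of its steel stop collar (12 mm across, 3 high), 31 mm above the key's lower end, 29 below the bow's centre. In the holder the collar rests on the holder's top; fully home in the lock it rests on the lock face.
- release_key_end (a point): Middle of the key's lower end: a flat steel double bit, 16 mm wide along y, 4 thick along x, 10 high, nose rounded 2 mm, on a round 5 mm shank.
- rotor_driver_knob (a point): Centre of the knob of the rotor driver (loose), which stands in the other place of the holder: round black knob 24 across and 31 tall, same shank, collar and blade below. Not to be used.
- key_holder: Fixed aluminium block 50 (x) x 130 (y) x 45 tall on a 146 x 66 black base; origin at the middle of its underside. Two upright slots, 7 (x) x 19 (y) mm and 34 deep, at y = -35 and +35 mm; key and driver stand in them, either way about. Lift straight up at least 35 mm to draw the key.
- lock_mouth (a point): Centre of the keyhole in the lock face, 152 mm above the desk (2 above the grey ledge), inside a round steel rosette 43 across, 25 inside, 1.2 proud of the face. Fixed. x to the centrifuge's back, y to its left, z up. The keyhole is a slot 18 mm long along y, 6 wide along x; the key goes straight down with its y along this y, 31 mm deep, till its collar meets the face.
- lock_depth (a point): On the keyhole's axis, 31 mm below the face: where the key's lower end comes when home. Two round-nosed sticky spring pins stand 3 mm into the slot near its left end: from the back 4.5 mm and from the front 13.5 mm down. They catch the bit (5 to 20 N); rocking the key 0.1 rad to and fro eases it past. Only when home can it turn (3 mm of lift to spare); turned, it cannot be drawn out.
- release_cam (a joint): Angle of the lock's turning cam in rad: 0 at rest with the slot straight, grows clockwise seen from above, stop at 1.57. A spring draws it back to 0 (about 0.05 Nm at first, 0.11 Nm at the stop). The key drives it with about 0.2 rad of play and give, so the hand turns a little more than the cam.
- centrifuge_lid (a joint): Opening angle of the centrifuge's lid in rad: 0 shut, let up by the cam through the latch hook, 0.1 rad for each rad of the cam, falling again as the cam goes back.
- lid_front_edge (a point): Middle of the front edge of the centrifuge's lid (grey, 166 x 240 mm, hinged at the back; its top is 174 mm above the desk, 183 at the middle), 45 mm behind the lock's axis and 80 mm to its left.
- centrifuge: Fixed bench centrifuge, white, 270 deep (x) x 260 wide (y), grey front ledge 150 mm high with the lock 90 mm before and 80 mm to the right of the middle; origin at the middle of its underside, front to -x.
- amber_bottle_middle (a point): Amber glass bottle, 52 across, 110 tall, 50 mm above its foot. Bystander.
- reagent_vial_1_middle (a point): Dropper vial, 24 across, 64 tall, 30 mm above its foot. Bystander.
- reagent_vial_2_middle (a point): Dropper vial, as the first. Bystander.
- reagent_vial_3_middle (a point): Dropper vial, as the first. Bystander.

How it is judged:
On the way, in this order (a step that is already met when the one before it is completed fails the run):
1. the release key is fully home in the lock and not yet turned (z of release_key_collar in the frame of lock_mouth below 0.0025 m and horizontal distance between release_key_collar and lock_mouth below 0.004 m and value of joint release_cam below 0.5 rad), for 0.1 s.
2. the key is turned a quarter clockwise and the lid is up (value of joint release_cam above 1.2 rad and value of joint centrifuge_lid above 0.11 rad and horizontal distance between release_key_collar and lock_mouth below 0.004 m), for 0.2 s.
At the end, for the whole second after the job is handed in: Fingers grip the release key (over 2 N); it stands upright (0.15 rad) in the lock, collar within 4.5 mm of the face and 4 mm of the axis; cam turned over 1.2 rad, lid up over 0.11 rad; the rotor driver within 15 mm of its place (all of step 2 and z of release_key_collar in the frame of lock_mouth below 0.0045 m and angle between release_key_collar's own z axis and vertical below 0.15 rad and contact force between the fingers and release_key above 2 N and distance of rotor_driver_knob from where it was at the start of the episode below 0.015 m); the arm keeps its last pose, push and grip.
It fails at once if the rotor driver is taken from its place (distance of rotor_driver_knob from where it was at the start of the episode above 0.02 m).
It fails at once if a bystander is knocked away (moved more than 30 mm) (distance of any of amber_bottle_middle, reagent_vial_1_middle, reagent_vial_2_middle, reagent_vial_3_middle from where it was at the start of the episode above 0.03 m).
It also fails if it takes over 45 s, if anything falls off the work surface, if the arm or the gripper's body presses on something with over 40 N, if the wrist force passes 120 N, or if a joint passes its speed limit or range.

## Working session

There is one attempt and no reset: what is moved stays moved. The work goes in short steps, Python scripts to look and compute and a shell command to move; the robot and the scene stay as the last step left them, time stands still between calls to the robot, and variables do not carry over. Pictures are saved under pics/ and viewed, and the job is handed in when it is done.

```bash
ls; mkdir -p pics; python3 - <<'E'
from bench import bot
import cv2,pickle
s=bot.observe();print(s)
for n in ["scene","side","wrist"]:
    c=bot.capture(n);cv2.imwrite(f"pics/{n}0.png",c["color"][...,::-1])
    pickle.dump((s,c),open(f"pics/{n}0.pkl","wb"))
    print(n,{k:v for k,v in c.items() if k!="color"})
E
```

```text
pics
{'clock': 0.0, 'joint_positions': array([-7.72318851e-01,  4.08316279e-02,  8.37747633e-02, -4.68869065e-04,
       -1.61548313e+00, -3.33687486e-01]), 'dq': array([-0.00096496,  0.00024455, -0.00027583, -0.00050207,  0.00054175,
       -0.00121224]), 'effort': array([ 5.43121569e-04, -3.68214834e+01,  3.47426605e+01,  6.93260193e+00,
       -5.27507960e-03,  1.40105323e-05]), 'ee_pos': array([ 0.26886658, -0.53603074,  0.23824676]), 'tcp_rot': array([-0.36312912,  1.54043667,  0.36585571]), 'ft_force': array([-0.68054981,  0.92761585,  0.49119871]), 'ft_torque': array([-0.00554355, -0.06120288, -0.03372146]), 'width': 0.0854407175987799}
scene {'vfov': 45.66926702366171, 'cx': 288.70827553513635, 'cy': 210.2339168603684, 'eye': array([-0.1043058 ,  0.76415108,  0.82413074]), 'rotation': array([-0.85515257,  2.37030064, -1.25818828])}
side {'vfov': 52.8840876543199, 'cx': 275.98210410835526, 'cy': 204.24973244160714, 'eye': array([0.3882361 , 0.82736585, 0.81825107]), 'rotation': array([-0.25681922,  2.73507865, -1.34009437])}
wrist {'vfov': 62.35178129920952, 'cx': 282.7769934930016, 'cy': 209.50894365359028, 'tool_from_camera': array([[ 7.46927833e-04, -3.16721696e-01,  9.48518218e-01,
        -1.35193225e-01],
       [ 9.99999649e-01,  5.96548621e-04, -5.88273024e-04,
        -9.20575935e-05],
       [-3.79518405e-04,  9.48518324e-01,  3.16722030e-01,
        -8.24698208e-02],
       [ 0.00000000e+00,  0.00000000e+00,  0.00000000e+00,
         1.00000000e+00]])}
```

View pics/scene0.png

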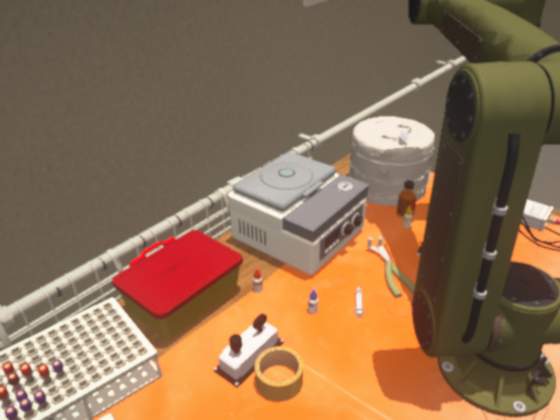

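View pics/side0.png

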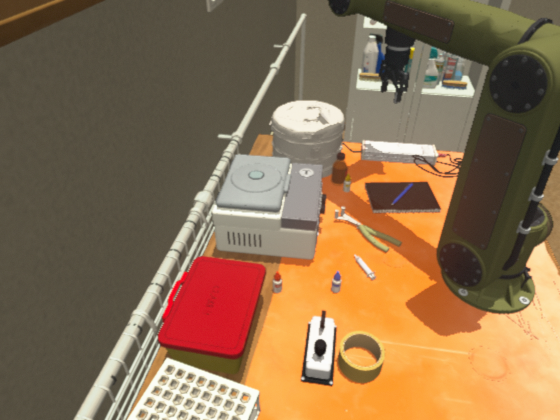

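View pics/wrist0.png

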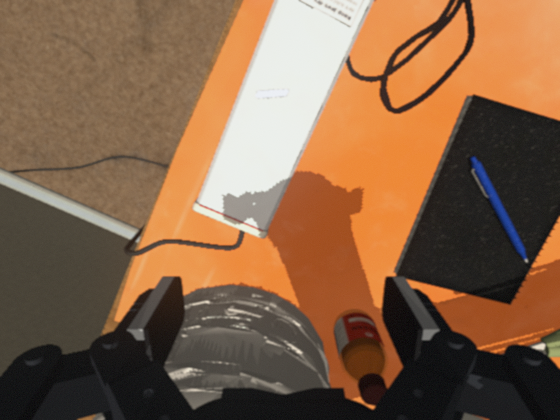

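Scene shows the holder near (247,347), the centrifuge near (300,205) with its rosette near (346,186); side shows the holder at (320,347) and the rosette at (306,173). I'll zoom in.

```bash
cat > h.py <<'E'
import numpy as np, cv2, pickle
from scipy.spatial.transform import Rotation as R
def load(n): return pickle.load(open(f"pics/{n}.pkl","rb"))
def pose(s,c):
    if "eye" in c: return np.array(c["eye"]),R.from_rotvec(c["rotation"]).as_matrix()
    Rt=R.from_rotvec(s["tcp_rot"]).as_matrix();M=c["tool_from_camera"]
    return Rt@M[:3,3]+s["ee_pos"],Rt@M[:3,:3]
def f(c): return c["color"].shape[0]/2/np.tan(np.radians(c["vfov"])/2)
def ray(s,c,u,v):
    e,Q=pose(s,c);return e,Q@np.array([(u-c["cx"])/f(c),(v-c["cy"])/f(c),1])
def atz(s,c,u,v,z):
    e,d=ray(s,c,u,v);return e+d*(z-e[2])/d[2]
def proj(s,c,p):
    e,Q=pose(s,c);q=Q.T@(np.array(p)-e);return q[:2]/q[2]*f(c)+[c["cx"],c["cy"]]
def tri(obs):
    A=0;b=0
    for e,d in obs:
        d=d/np.linalg.norm(d);P=np.eye(3)-np.outer(d,d);A=A+P;b=b+P@e
    p=np.linalg.solve(A,b)
    return p,[np.linalg.norm(np.cross(p-e,d/np.linalg.norm(d))) for e,d in obs]
def snap(bot,n,name):
    s=bot.observe();c=bot.capture(n);pickle.dump((s,c),open(f"pics/{name}.pkl","wb"))
    cv2.imwrite(f"pics/{name}.png",c["color"][...,::-1]);return s,c
def crop(name,x0,y0,w,h,k):
    im=cv2.imread(f"pics/{name}.png")[y0:y0+h,x0:x0+w]
    im=cv2.resize(im,None,fx=k,fy=k,interpolation=cv2.INTER_CUBIC)
    return im
E
python3 - <<'E'
from h import *
a=np.hstack([crop("scene0",205,300,90,90,4),crop("scene0",300,150,90,90,4)])
b=np.hstack([crop("side0",285,300,90,90,4),crop("side0",265,130,90,90,4)])
cv2.imwrite("pics/z0.png",a);cv2.imwrite("pics/z1.png",b)
E
```

```text
(no output)
```

View pics/z0.png

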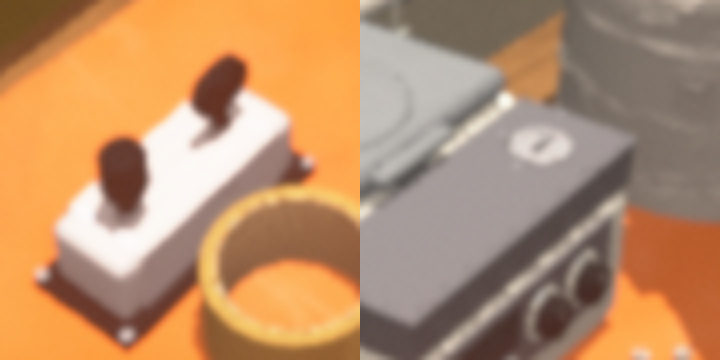

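View pics/z1.png

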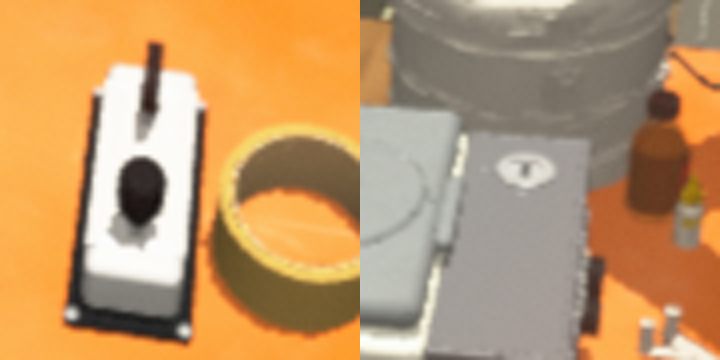

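```bash
python3 - <<'E'
from h import *
a=load("scene0");b=load("side0")
for n,p,q in [("bow",(260,322),(323.2,319.5)),("knob",(235.7,343),(320.2,347.5)),("lock",(345.2,186.6),(306.3,172.5))]:
    print(n,tri([ray(*a,*p),ray(*b,*q)]))
print(atz(*a,345.2,186.6,.152),atz(*b,306.3,172.5,.152))
for z in (.074,.08):print(atz(*a,260,322,z),atz(*b,323.2,319.5,z))
for p in [(215,368.8),(236.8,383.8),(281.8,340)]:print(atz(*a,*p,.008))
for p in [(303,378.3),(330.8,382.8)]:print(atz(*b,*p,.008))
E
```

```text
bow (array([0.39624958, 0.25971466, 0.07510243]), [np.float64(0.00017910449496905606), np.float64(0.0001791044949690355)])
knob (array([0.39527546, 0.32949926, 0.07594852]), [np.float64(0.00037351651316818536), np.float64(0.00037351651316816644)])
lock (array([ 0.49347691, -0.17660758,  0.15243908]), [np.float64(0.00025166385723056806), np.float64(0.000251663857230637)])
[ 0.4936603  -0.17679111  0.152     ] [ 0.49359992 -0.17772396  0.152     ]
[0.39707807 0.2587576  0.074     ] [0.39624097 0.25909694 0.074     ]
[0.39306769 0.26280004 0.08      ] [0.39617643 0.26367821 0.08      ]
[0.42556688 0.3636732  0.008     ]
[0.36720408 0.3611041  0.008     ]
[0.37110509 0.22260683 0.008     ]
[0.42292936 0.36129354 0.008     ]
[0.36626348 0.36045657 0.008     ]
```

```bash
python3 - <<'E'
from h import *
s,c=load("wrist0");M=R.from_rotvec(s["tcp_rot"]).as_matrix();print(M.round(4))
for q in [-0.772]: print(np.arctan2(M[1,1],M[0,1]),np.arctan2(M[1,2],M[0,2]))
E
python3 -m inch '[0,0,0,1,0,0,-1]'
python3 - <<'E'
from bench import bot
s=bot.observe();print(s["joint_positions"],s["clock"])
E
```

```text
[[-9.000e-04 -4.483e-01  8.939e-01]
 [ 1.600e-03  8.939e-01  4.483e-01]
 [-1.000e+00  1.800e-03 -1.000e-04]]
2.035606738300615 0.46481064292944263
clock: 0.23
ee_pos: [0.2689, -0.5362, 0.2387]
tcp_rot: [-0.286, 1.552, 0.287]
ft_force: [-0.1, -0.3, -0.1]
width: 0.0854
[-7.72270926e-01  4.05958999e-02  8.42775415e-02 -2.30061083e-04
 -1.61554080e+00 -4.33337122e-01] 0.2333
```

```bash
python3 -m inch '[-0.01,0,0,-1,0,0,-1,-0.01,0,0,-1,0,0,-1,-0.01,0,0,-1,0,0,-1,-0.01,0,0,-1,0,0,-1,-0.01,0,0,-1,0,0,-1,0,0,0,-1,0,0,-1,0,0,0,-1,0,0,-1,0,0,0,-1,0,0,-1]'
python3 -m inch '[0,0,0,-1,0,0,-1,0,0,0,-1,0,0,-1,0,0,0,-1,0,0,-1,0,0,0,-1,0,0,-1,0,0,0,-0.06,0,0,-1,0,0,0,0,0,0,-1]'
python3 - <<'E'
from bench import bot
from h import *
s=bot.observe();M=R.from_rotvec(s["tcp_rot"]).as_matrix();print(M.round(4),s["ee_pos"],s["clock"])
print(M.T@(np.array([.4935,-.177,.265])-s["ee_pos"])/.5)
E
```

```text
clock: 0.9
ee_pos: [0.269, -0.5362, 0.264]
tcp_rot: [-0.908, 1.372, 0.909]
ft_force: [0.3, 0.6, 0.1]
width: 0.0855
clock: 1.4
ee_pos: [0.2689, -0.5363, 0.264]
tcp_rot: [-1.207, 1.21, 1.208]
ft_force: [0.2, 0.7, 0.6]
width: 0.0853
[[-3.0e-04 -1.0e+00  2.5e-03]
 [ 5.0e-04  2.5e-03  1.0e+00]
 [-1.0e+00  3.0e-04  5.0e-04]] [ 0.26892883 -0.53626836  0.26397517] 1.4
[-0.00187237 -0.44737524  0.71963876]
```

```bash
python3 - <<'E'
from h import *
a=load("scene0");b=load("side0")
print("drum near bottom",atz(*a,395,200,0),atz(*b,310,172,0), "top right",atz(*a,433,150,.2),atz(*b,343,118,.2))
print("tri top right?",tri([ray(*a,392,185),ray(*b,335,160)]))
print("drum top lever",tri([ray(*a,405,138),ray(*b,320,113)]),)
print("bottle", tri([ray(*a,408,186),ray(*b,341,157)]))
E
```

```text
drum near bottom [ 0.46727929 -0.42070338  0.        ] [ 0.50530203 -0.4125574   0.        ] top right [ 0.37533008 -0.4194764   0.2       ] [ 0.41110866 -0.44424531  0.2       ]
tri top right? (array([ 0.41935158, -0.29134719,  0.13237221]), [np.float64(0.0004491439161511942), np.float64(0.00044914391615120974)])
drum top lever (array([ 0.48858479, -0.47666884,  0.18766652]), [np.float64(0.0071027697626017995), np.float64(0.007102769762601607)])
bottle (array([ 0.40302004, -0.35650628,  0.10540035]), [np.float64(0.0007926528764317056), np.float64(0.0007926528764315915)])
```

```bash
python3 -m inch '[0,-0.03,0.06,0,0,0,-1,0,-0.03,0.06,0,0,0,-1,0,-0.03,0.06,0,0,0,-1,0,-0.03,0.06,0,0,0,-1,0,-0.03,0.06,0,0,0,-1,0,-0.03,0.06,0,0,0,-1,0,-0.03,0.06,0,0,0,-1,0,-0.03,0.06,0,0,0,-1]'
python3 -m inch '[0,-0.05,0.06,0,0,0,-1,0,-0.05,0.06,0,0,0,-1,0,-0.05,0.06,0,0,0,-1,0,-0.057,0.06,0,0,0,-1,0,0,0,0,0,0,-1,0,0,0,0,0,0,-1]'
python3 - <<'E'
from bench import bot
from h import *
s,c=snap(bot,"wrist","w1");print(s["ee_pos"],proj(s,c,[.4935,-.177,.152]))
cv2.imwrite("pics/w1z.png",crop("w1",180,110,200,150,4))
E
```

```text
clock: 2.07
ee_pos: [0.3893, -0.2948, 0.2644]
tcp_rot: [-1.207, 1.21, 1.206]
ft_force: [0.8, 0.2, 0.5]
width: 0.0856
clock: 2.57
ee_pos: [0.4933, -0.1747, 0.2635]
tcp_rot: [-1.209, 1.21, 1.211]
ft_force: [-0.8, 0.2, -0.3]
width: 0.0855
[ 0.49327778 -0.17466222  0.26345591] [281.12714561 206.25794889]
```

View pics/w1.png

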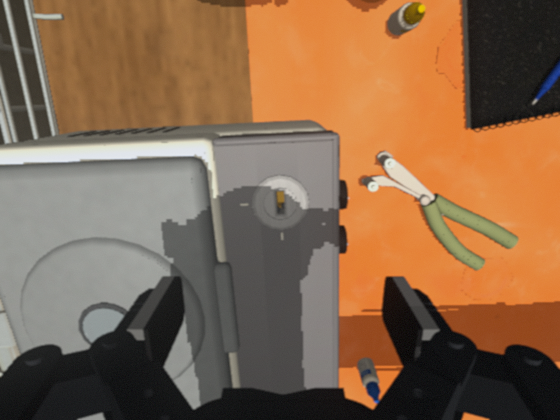

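View pics/w1z.png

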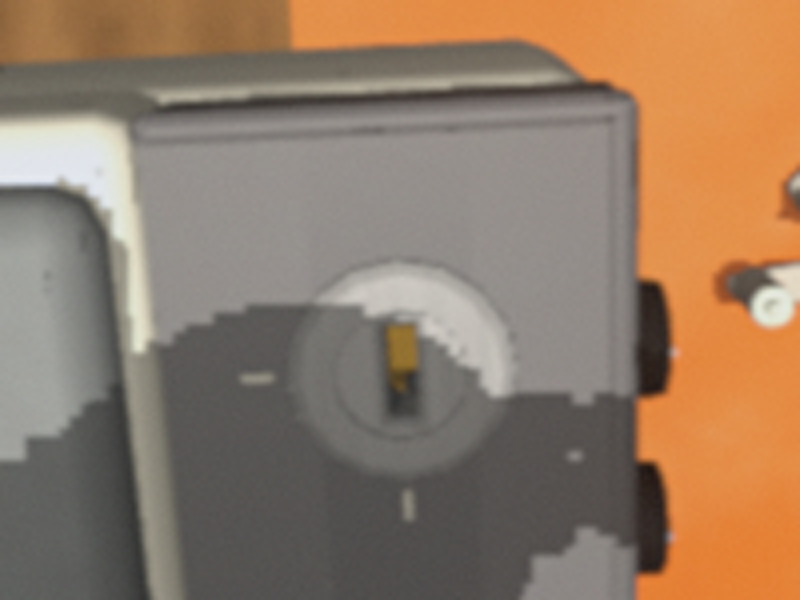

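Wrist view: rosette centre at about (280.4,202.1), slot long axis is vertical in the picture, ledge front edge at column ≈339.

```bash
python3 - <<'E'
from h import *
w=load("w1");a=load("scene0");b=load("side0")
print(atz(*w,280.4,202.1,.153),atz(*w,280.3,202.7,.152))
print(tri([ray(*w,280.4,202.3),ray(*a,345.2,186.6),ray(*b,306.3,172.5)]))
p=atz(*w,180+636/4,110+110/4,.150);q=atz(*w,180+638/4,110+590/4,.150);print(p,q,(q-p)[0]/(q-p)[1])
p=atz(*w,180+388/4,110+325/4,.152);q=atz(*w,180+388/4,110+417/4,.152);print(p,q)
E
```

```text
[ 0.49403392 -0.1805597   0.153     ] [ 0.49411418 -0.17978224  0.152     ]
(array([ 0.49425992, -0.17931567,  0.15064013]), [np.float64(0.00040088702187722366), np.float64(0.0008540434570947797), np.float64(0.0005400775981752731)])
[ 0.45259764 -0.22741986  0.15      ] [ 0.44730287 -0.13373418  0.15      ] -0.05651633851142858
[ 0.4965324  -0.18860856  0.152     ] [ 0.49660869 -0.17067849  0.152     ]
```

```bash
python3 - <<'E'
from h import *
w=load("w1")
def d(p,q,z):
    a=atz(*w,180+p[0]/4,110+p[1]/4,z);b=atz(*w,180+q[0]/4,110+q[1]/4,z);v=b-a;print(a,b,-v[0]/v[1],v[1]/v[0])
d((133,140),(185,600),.150)
d((401.5,368.5),(408,505),.152)
d((257,378),(401.5,368.5),.152)
d((140,125),(610,100),.150)
im=cv2.imread("pics/w1.png")[150:260,230:340]
cv2.imwrite("pics/w1y.png",cv2.resize(im,None,fx=5.4,fy=5.4,interpolation=cv2.INTER_CUBIC))
E
```

```text
[ 0.5417332  -0.22208963  0.15      ] [ 0.53706977 -0.13152008  0.15      ] 0.05148997575966787 -19.421255987137222
[ 0.49405784 -0.18023019  0.152     ] [ 0.49284085 -0.15276802  0.152     ] 0.04431519165734167 -22.565625073502996
[ 0.52098548 -0.17836294  0.152     ] [ 0.49405784 -0.18023019  0.152     ] -14.421052773064954 0.06934306501310075
[ 0.54032936 -0.22472783  0.15      ] [ 0.45727105 -0.2291533   0.15      ] -18.768243430875778 0.05328149134909943
```

View pics/w1y.png

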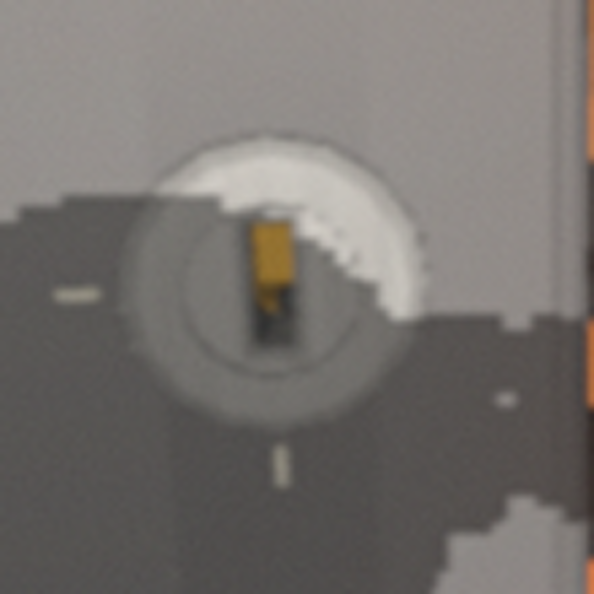

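```bash
python3 -m inch '[0,0.015,0.066,0,0,0,-1,0,0.015,0.066,0,0,0,-1,0,0.015,0.066,0,0,0,-1,0,0.015,0.066,0,0,0,-1,0,0.015,0.066,0,0,0,-1,0,0.015,0.066,0,0,0,-1,0,0.015,0.066,0,0,0,-1,0,0.015,0.066,0,0,0,-1]'
python3 -m inch '[0,0.015,0.066,0,0,0,-1,0,0.015,0.066,0,0,0,-1,0,0.015,0.066,0,0,0,-1,0.03,0.015,0.066,0,0,0,-1,0.04,0.015,0.066,0,0,0,-1,0.04,0,0,0,0,0,-0.2,0.04,0,0,0,0,0,-0.2,0,0,0,0,0,0,-0.2]'
python3 -m inch '[0,0,0,0,0,0,-0.2,0,0,0,0,0,0,-0.2]'
python3 - <<'E'
from bench import bot
from h import *
s,c=snap(bot,"wrist","w2");print(s["ee_pos"],proj(s,c,[.396,.26,.088]))
u,v=proj(s,c,[.396,.26,.074]).astype(int)
cv2.imwrite("pics/w2z.png",crop("w2",u-70,v-60,200,150,4));print(u-70,v-60)
E
```

```text
clock: 3.28
ee_pos: [0.4317, 0.0878, 0.2649]
tcp_rot: [-1.207, 1.209, 1.206]
ft_force: [1.3, -0.1, 0.7]
width: 0.0853
clock: 3.95
ee_pos: [0.3937, 0.2512, 0.1852]
tcp_rot: [-1.208, 1.217, 1.209]
ft_force: [-0.5, -1.0, -1.5]
width: 0.0525
clock: 4.12
ee_pos: [0.3958, 0.252, 0.1912]
tcp_rot: [-1.207, 1.208, 1.207]
ft_force: [0.5, 0.9, 1.3]
width: 0.0513
[0.39580406 0.25204931 0.19116416] [281.68686712 222.92678504]
211 156
```

View pics/w2.png

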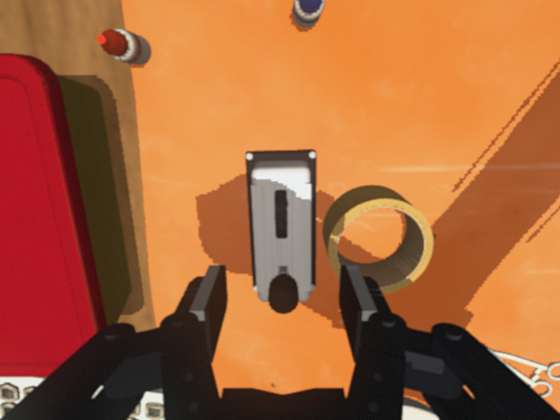

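View pics/w2z.png

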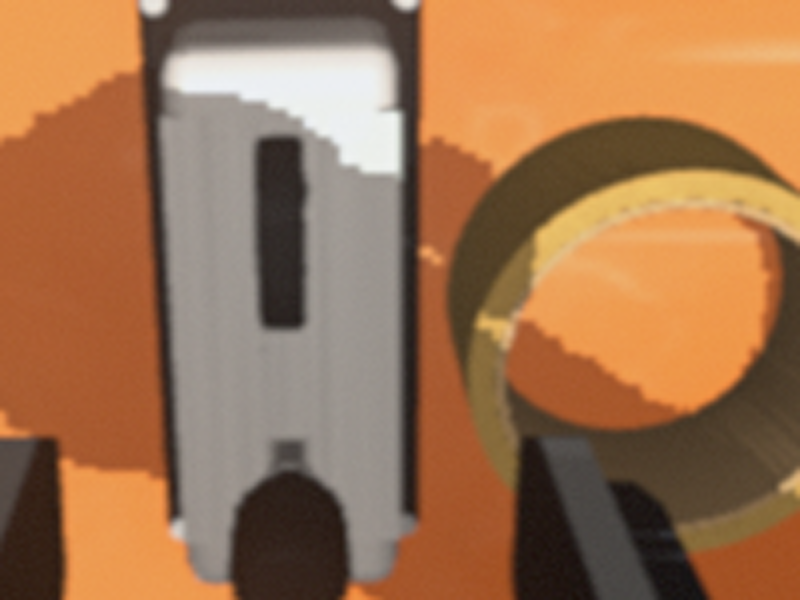

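```bash
python3 - <<'E'
from h import *
w=load("w2")
for z in(.074,.078,.082):print(atz(*w,281.2,214,z), atz(*w,281,156+137/4+0+0+156*0+0,z) )
for (p,q,z) in [((256,140),(262,325),.076),((302,140),(305,325),.076),((153,5),(180,527),.008),((404,3),(407,527),.008)]:
    a=atz(*w,211+p[0]/4,156+p[1]/4,z);b=atz(*w,211+q[0]/4,156+q[1]/4,z);v=b-a;print(a,b,-v[0]/v[1],np.linalg.norm(v))
E
```

```text
[0.39644036 0.25795609 0.074     ] [0.39652992 0.23902791 0.074     ]
[0.39641019 0.25655878 0.078     ] [0.39649833 0.23793077 0.078     ]
[0.39638001 0.25516148 0.082     ] [0.39646673 0.23683362 0.082     ]
[0.4009984  0.23905406 0.076     ] [0.40015931 0.27649335 0.076     ] 0.022412021007422792 0.03744869966378568
[0.39240762 0.2390643  0.076     ] [0.3917607  0.27650071 0.076     ] 0.01728062266416718 0.03744200515166411
[0.42617785 0.2256379  0.008     ] [0.42356364 0.36269977 0.008     ] 0.019073206597501443 0.13708680367957837
[0.36842375 0.22525729 0.008     ] [0.36420909 0.36272925 0.008     ] 0.030658307635265024 0.13753655377015384
```

```bash
python3 -m inch '[0.03,-0.001,0.013,-0.2,0,0,0.3,0.03,0,0,0,0,0,0.3,0.03,0,0,0,0,0,0.3,0.03,0,0,0,0,0,0.3,0.03,0,0,0,0,0,0.3,0,0,0,0,0,0,0.3,0,0,0,0,0,0,0.3]'
python3 - <<'E'
from bench import bot
from h import *
s,c=snap(bot,"wrist","w3");print(s["ee_pos"],s["width"],R.from_rotvec(s["tcp_rot"]).as_matrix().round(4))
E
```

```text
clock: 4.75
ee_pos: [0.3959, 0.259, 0.1153]
tcp_rot: [-1.223, 1.199, 1.223]
ft_force: [-0.0, 0.1, -0.7]
width: 0.0297
[0.39590431 0.25895367 0.11534076] 0.02968892448329385 [[ 7.000e-04 -9.998e-01 -1.920e-02]
 [ 3.000e-04 -1.920e-02  9.998e-01]
 [-1.000e+00 -7.000e-04  3.000e-04]]
```

View pics/w3.png

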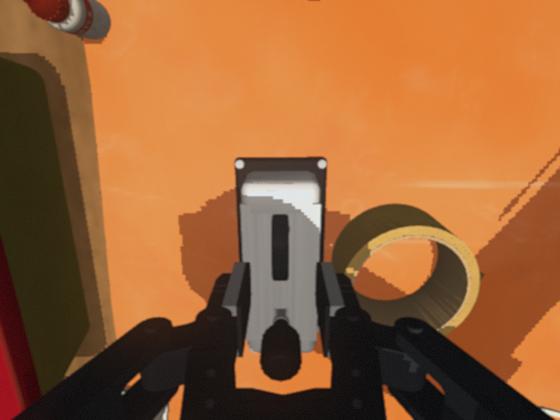

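Bow at (281,246), centred between the jaws (~247–320). Going down and closing.

```bash
python3 -m inch '[0.034,0,0,0,0,0,0.3,0.034,0,0,0,0,0,0.3,0.035,0,0,0,0,0,0.3,0,0,0,0,0,0,0.3,0,0,0,0,0,0,0.3,0,0,0,0,0,0,1,0,0,0,0,0,0,1,0,0,0,0,0,0,1]'
python3 -m inch '[0,0,0,0,0,0,1,0,0,0,0,0,0,1,0,0,0,0,0,0,1,0,0,0,0,0,0,1]'
python3 - <<'E'
from bench import bot
from h import *
s,c=snap(bot,"wrist","w4");print(s["ee_pos"],s["width"],s["ft_force"],s["ft_torque"],R.from_rotvec(s["tcp_rot"]).as_matrix().round(4))
E
```

```text
clock: 5.47
ee_pos: [0.3964, 0.26, 0.0649]
tcp_rot: [-1.224, 1.196, 1.223]
ft_force: [0.5, 0.2, 5.4]
width: 0.0085
clock: 5.8
ee_pos: [0.3964, 0.26, 0.0649]
tcp_rot: [-1.224, 1.196, 1.223]
ft_force: [-0.6, -0.2, 5.9]
width: 0.0081
[0.39639449 0.25997827 0.06490177] 0.008057945211405357 [-0.58455212 -0.1834969   5.9270454 ] [-0.01819033  0.12564226  0.00689743] [[ 0.0027 -0.9998 -0.0203]
 [ 0.0022 -0.0203  0.9998]
 [-1.     -0.0027  0.0022]]
```

View pics/w4.png

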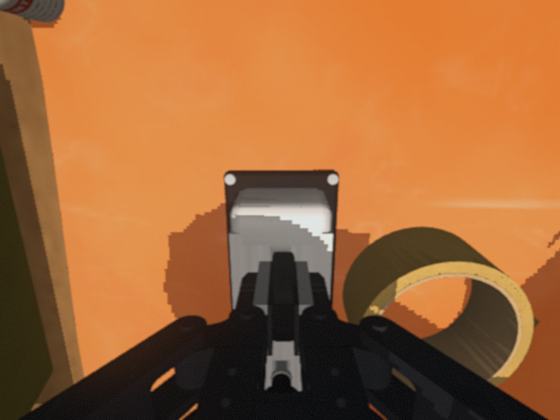

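```bash
python3 -m inch '[-0.01,0,0,0,0,0,1,-0.02,0,0,0,0,0,1,-0.03,0,0,0,0,0,1,-0.04,0,0,0,0,0,1,-0.04,0,0,0,0,0,1,-0.04,0,0,0,0,0,1,-0.04,0,0,0,0,0,1,0,0,0,0,0,0,1]'
python3 -m inch '[-0.04,0,0,-0.3,0,0,1,-0.04,0,0,0,0,0,1,-0.04,0,0,0,0,0,1,-0.05,0,0,0,0,0,1,0,0,0,0,0,0,1,0,0,0,0,0,0,1]'
python3 - <<'E'
from bench import bot
from h import *
s,c=snap(bot,"wrist","w5");snap(bot,"side","s5");snap(bot,"scene","c5")
M=R.from_rotvec(s["tcp_rot"]).as_matrix()
print(s["ee_pos"],s["width"],s["ft_force"],M.round(4))
print("to lock",M.T@(np.array([.494,-.1775,.270])-s["ee_pos"])/.5)
k=s["ee_pos"]
for n in("w5","s5","c5"):
    S=load(n);print(n,[proj(*S,k+[0,0,d]) for d in (.011,-.018,-.049)])
E
```

```text
clock: 6.52
ee_pos: [0.3967, 0.26, 0.1776]
tcp_rot: [-1.223, 1.193, 1.223]
ft_force: [0.2, -0.5, -0.3]
width: 0.0078
clock: 7.02
ee_pos: [0.3956, 0.2595, 0.2591]
tcp_rot: [-1.245, 1.183, 1.246]
ft_force: [-0.3, -0.1, -1.8]
width: 0.0083
[0.3955982  0.25954885 0.25911542] 0.008256392432858852 [-0.27009677 -0.11171843 -1.78087821] [[ 0.0011 -0.9987 -0.05  ]
 [ 0.0022 -0.05    0.9987]
 [-1.     -0.0012  0.0022]]
to lock [-0.0234943  -0.15289359 -0.88279325]
w5 [array([280.64915035, 302.51528577]), array([281.06525582, 268.87810392]), array([281.38395299, 243.11522491])]
s5 [array([330.55695583, 253.38725003]), array([329.37587552, 264.45854431]), array([328.17032984, 275.75917372])]
c5 [array([256.29365396, 245.85733135]), array([256.94269079, 258.36227504]), array([257.61147413, 271.24767339])]
```

View pics/w5.png

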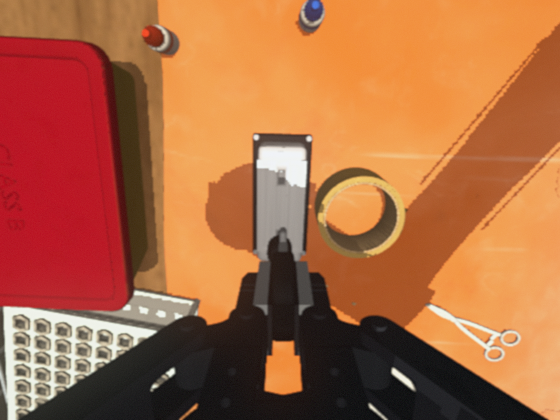

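View pics/s5.png

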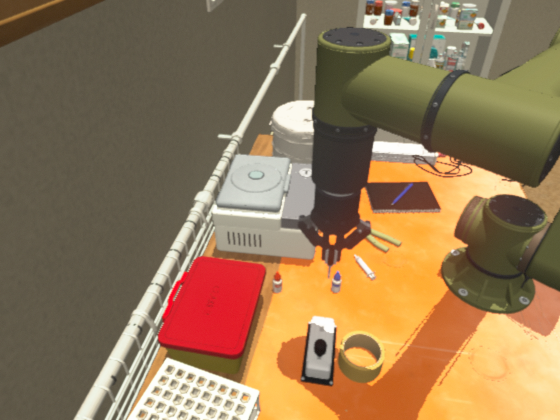

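View pics/c5.png

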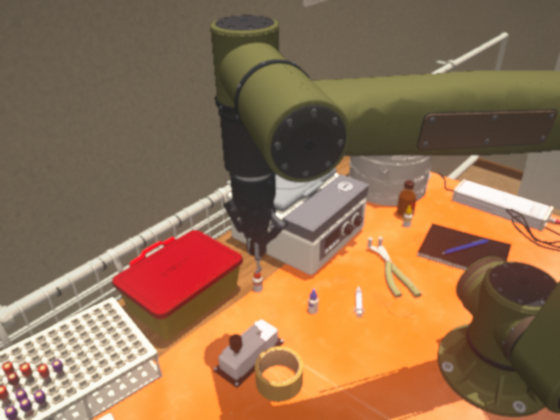

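```bash
python3 -m inch '[-0.01,-0.01,-0.06,0,0,0,1,-0.01,-0.012,-0.067,0,0,0,1,0,-0.012,-0.068,0,0,0,1,0,-0.012,-0.068,0,0,0,1,0,-0.012,-0.068,0,0,0,1,0,-0.012,-0.068,0,0,0,1,0,-0.012,-0.068,0,0,0,1,0,-0.012,-0.068,0,0,0,1]'
python3 -m inch '[0,-0.012,-0.068,0,0,0,1,0,-0.012,-0.068,0,0,0,1,0,-0.012,-0.068,0,0,0,1,0,-0.012,-0.068,0,0,0,1,0,-0.012,-0.05,0,0,0,1,0,-0.005,-0.027,0,0,0,1,0,0,0,0,0,0,1,0,0,0,0,0,0,1]'
cat > st.py <<'E'
from bench import bot
from h import *
import sys
n=sys.argv[1];T=np.array([float(x) for x in sys.argv[2:5]])
s,c=snap(bot,"wrist","w"+n);snap(bot,"side","s"+n);snap(bot,"scene","c"+n)
M=R.from_rotvec(s["tcp_rot"]).as_matrix()
print(s["clock"],s["ee_pos"],s["width"],s["ft_force"],M.round(4))
print("to target units",(M.T@(T-s["ee_pos"])/.5).round(4))
L=[.494,-.1785,.152]
ims=[]
for m in"wsc":
    u,v=proj(*load(m+n),L).astype(int);
    x0,y0=max(u-45,0),max(v-70,0);print(m,x0,y0);ims.append(crop(m+n,x0,y0,90,130,3 if m!='x' else 2))
cv2.imwrite(f"pics/z{n}.png",np.hstack(ims)[:, :800])
E
python3 st.py 6 .494 -.1775 .270
```

```text
clock: 7.83
ee_pos: [0.4554, -0.0073, 0.2669]
tcp_rot: [-1.246, 1.186, 1.247]
ft_force: [0.7, 0.5, 0.1]
width: 0.0081
clock: 8.5
ee_pos: [0.4965, -0.1787, 0.2663]
tcp_rot: [-1.243, 1.188, 1.247]
ft_force: [0.3, 1.0, -1.0]
width: 0.0082
8.5 [ 0.49652816 -0.17871594  0.26634062] 0.008243137631545747 [ 0.34763954  0.9763947  -0.98380609] [[-2.700e-03 -9.988e-01 -4.830e-02]
 [ 4.000e-04 -4.830e-02  9.988e-01]
 [-1.000e+00  2.700e-03  5.000e-04]]
to target units [-0.0073  0.005   0.0027]
w 239 138
s 261 102
c 300 116
```

```bash
ls pics/z6.png
```

```text
pics/z6.png
```

View pics/z6.png

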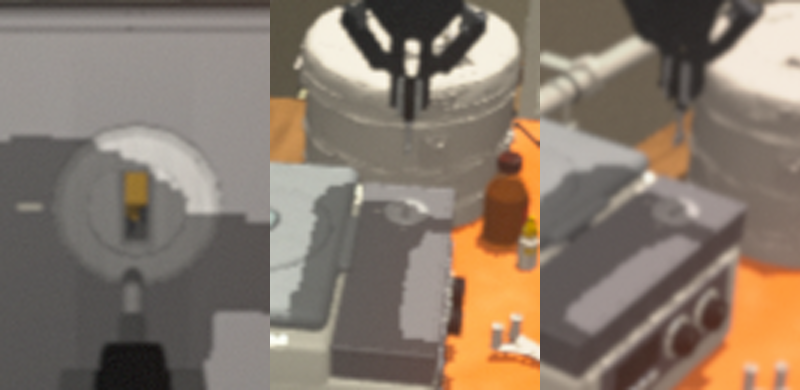

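View pics/w6.png

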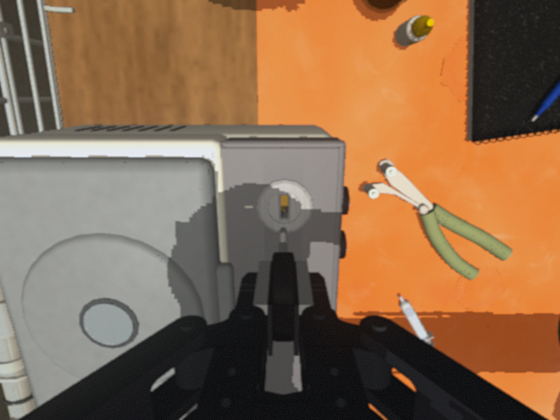

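```bash
python3 - <<'E'
from h import *
w=load("w6")
cv2.imwrite("pics/w6z.png",crop("w6",245,170,80,100,6))
print(atz(*w,239+137/3,138+203/3,.153),atz(*w,239+132/3,138+290/3,.222))
s=w[0];k=s["ee_pos"]
print("bit bottom near edge, if key on tcp axis",proj(*w,k+[0,-.008,-.049]),proj(*w,k+[0,-.008,-.039]),proj(*w,k+[0,-.0025,-.02]))
for m in"sc":
  print(m,proj(*load(m+"6"),k+[0,0,-.049]),proj(*load(m+"6"),[.494,-.1785,.152]))
  u,v=proj(*load(m+"6"),k+[0,0,-.040]).astype(int);print(u-40,v-50);cv2.imwrite(f"pics/{m}6z.png",crop(m+"6",u-40,v-50,80,100,6))
E
```

```text
[ 0.49405418 -0.18096716  0.153     ] [ 0.49577781 -0.18606156  0.222     ]
bit bottom near edge, if key on tcp axis [281.71713227 230.40287297] [281.7111105  237.28009558] [281.16994195 262.51376298]
s [306.27664494 152.38974174] [306.19654174 172.3378209 ]
266 99
c [346.21156538 163.75931561] [345.46602567 186.29211788]
306 110
```

View pics/w6z.png

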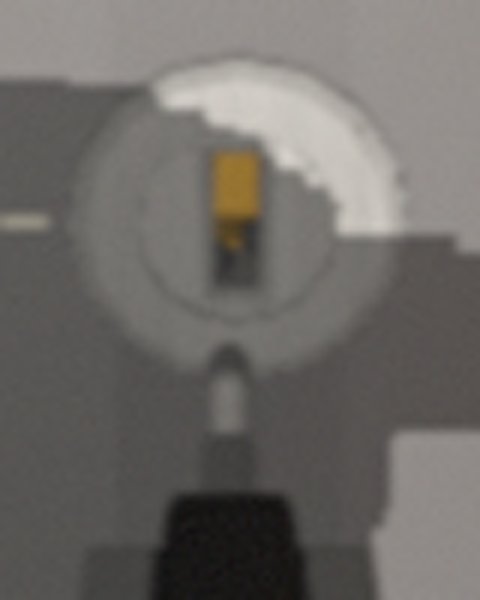

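View pics/s6z.png

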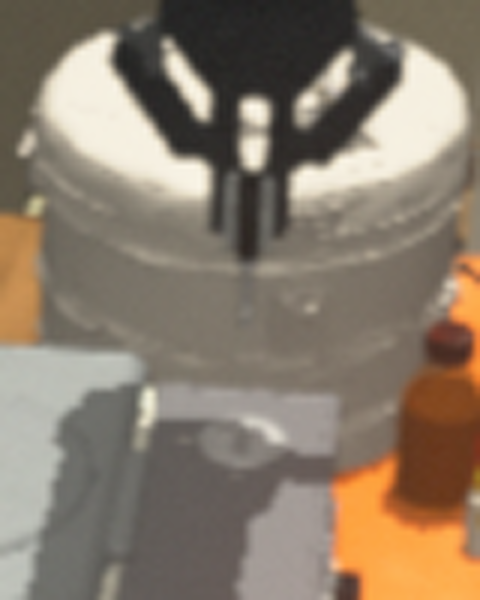

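View pics/c6z.png

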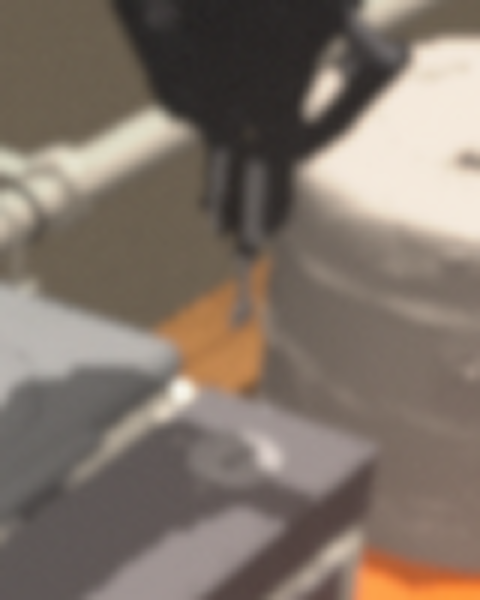

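```bash
python3 -m inch '[0.02,0.0034,0,0,0,0,1,0.03,0,0,0,0,0,1,0.03,0,0,0,0,0,1,0.016,0,0,0,0,0,1,0,0,0,0,0,0,1,0,0,0,0,0,0,1]'
python3 st.py 7 .4948 -.1788 .200
python3 - <<'E'
from h import *
w=load("w7");s=w[0];k=s["ee_pos"]
cv2.imwrite("pics/w7z.png",crop("w7",235,170,100,100,6))
print("bit bottom",proj(*w,k+[0,-.008,-.049]),proj(*w,[.494,-.181,.153]))
for m in"sc":
  print(m,proj(*load(m+"7"),k+[0,0,-.049]))
  u,v=proj(*load(m+"7"),k+[0,0,-.040]).astype(int);print(u-40,v-40)
cv2.imwrite("pics/sc7z.png",np.hstack([crop(m+"7",*(proj(*load(m+"7"),k+[0,0,-.040]).astype(int)-[30,40]),60,70,6) for m in "sc"]))
E
```

```text
clock: 9.15
ee_pos: [0.4951, -0.1781, 0.2197]
tcp_rot: [-1.246, 1.185, 1.247]
ft_force: [-0.4, -0.1, 0.1]
width: 0.008
9.15 [ 0.49505773 -0.17809726  0.21971401] 0.007999873498993029 [-0.35452221 -0.06278378  0.05958443] [[-5.000e-04 -9.987e-01 -5.070e-02]
 [-3.000e-04 -5.070e-02  9.987e-01]
 [-1.000e+00  5.000e-04 -3.000e-04]]
to target units [ 0.0394  0.0006 -0.0014]
w 238 160
s 261 102
c 300 116
bit bottom [281.93993781 230.45859261] [283.2767071  227.52861769]
s [306.08000658 166.83537502]
266 124
c [345.46537955 179.99346474]
305 136
```

View pics/w7z.png

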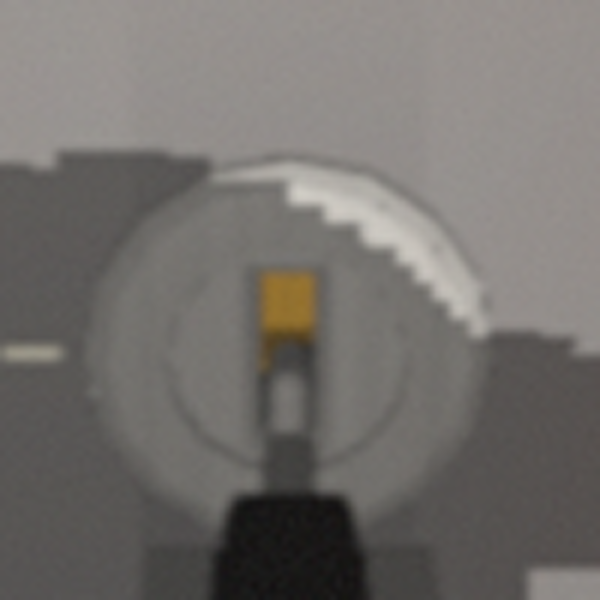

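View pics/sc7z.png

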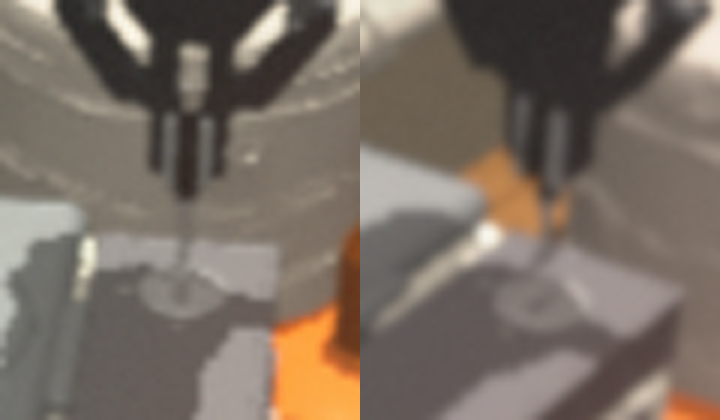

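```bash
python3 - <<'E'
from h import *
w=load("w7");
for z in(.169,.171,.173):print("bit edge",atz(*w,283,226.7,z))
print("slot edge",atz(*w,283,214.2,.152),"rosette top",atz(*w,283.2,170+158/6,.1532),"L",atz(*w,235+88/6,170+350/6,.153),"R",atz(*w,235+490/6,170+350/6,.153))
E
```

```text
bit edge [ 0.49453537 -0.18775883  0.169     ]
bit edge [ 0.49457718 -0.18853561  0.171     ]
bit edge [ 0.494619   -0.18931239  0.173     ]
slot edge [ 0.49460496 -0.18943762  0.152     ] rosette top [ 0.49509325 -0.20128925  0.1532    ] L [ 0.51493304 -0.17939324  0.153     ] R [ 0.47314712 -0.18152332  0.153     ]
```

```bash
python3 -m inch '[0.008,0.0006,0,0,0,0,1,0.008,0,0,0,0,0,1,0.008,0,0,0,0,0,1,0.008,0,0,0,0,0,1,0.008,0,0,0,0,0,1,0,0,0,0,0,0,1]'
python3 st.py 8 .4948 -.1788 .200
```

```text
clock: 9.8
ee_pos: [0.4944, -0.1783, 0.1985]
tcp_rot: [-1.245, 1.186, 1.248]
ft_force: [-0.1, -0.6, -0.8]
width: 0.0081
9.8 [ 0.49442821 -0.17828836  0.19850292] 0.008066913581118992 [-0.05725432 -0.58474539 -0.80862385] [[-2.000e-03 -9.988e-01 -4.990e-02]
 [ 4.000e-04 -4.990e-02  9.988e-01]
 [-1.000e+00  2.000e-03  5.000e-04]]
to target units [-0.003  -0.0007 -0.0011]
w 236 174
s 261 102
c 300 116
```

View pics/z8.png

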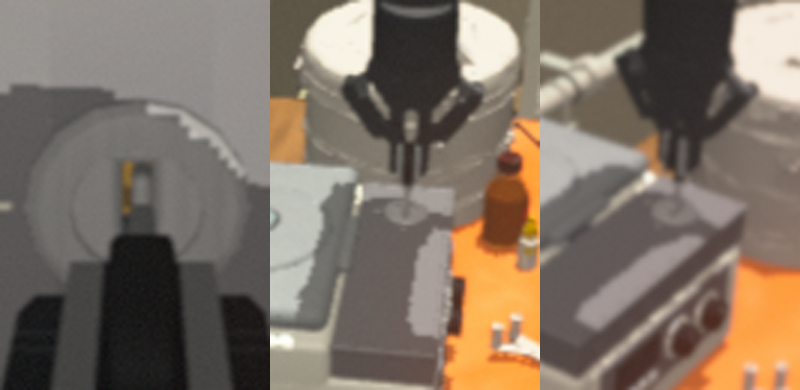

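```bash
python3 - <<'E'
from h import *
cv2.imwrite("pics/w8z.png",crop("w8",245,205,70,60,10))
E
```

```text
(no output)
```

View pics/w8z.png

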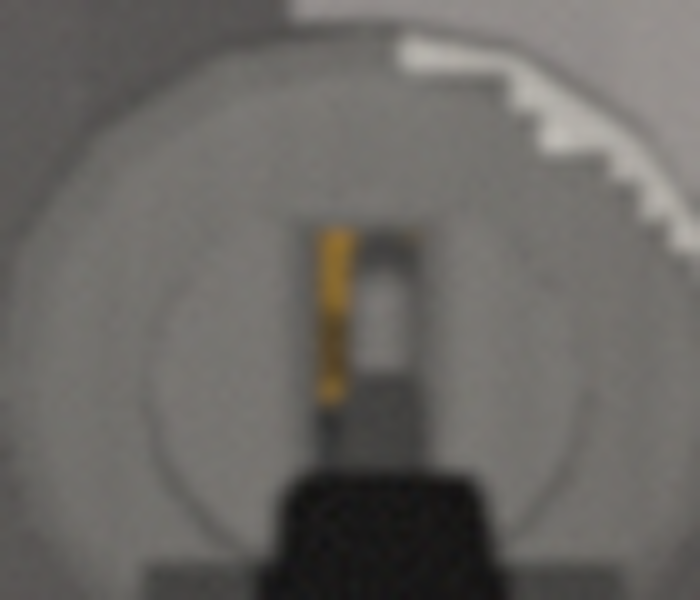

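Bit is in the slot mouth, about 0.8 mm off towards -x (bit at column 385 vs slot centre 366 in the crop). Correct and go on down.

```bash
python3 -m inch '[0,-0.0016,0,0,0,0,1,0.004,0,0,0,0,0,1,0,0,0,0,0,0,1]'; python3 -m inch '[0.004,0,0,0,0,0,1,0,0,0,0,0,0,1]';python3 -m inch '[0.004,0,0,0,0,0,1,0,0,0,0,0,0,1]'
python3 - <<'E'
from bench import bot
from h import *
s,c=snap(bot,"wrist","w9");print(s["ee_pos"],s["ft_force"],s["ft_torque"])
cv2.imwrite("pics/w9z.png",crop("w9",245,205,70,60,10))
E
```

```text
clock: 10.2
ee_pos: [0.4958, -0.1785, 0.1991]
tcp_rot: [-1.247, 1.185, 1.245]
ft_force: [-3.5, 1.6, 4.1]
width: 0.008
clock: 10.37
ee_pos: [0.4948, -0.1785, 0.1964]
tcp_rot: [-1.245, 1.187, 1.247]
ft_force: [-4.8, 0.6, 0.8]
width: 0.0082
clock: 10.53
ee_pos: [0.4948, -0.1784, 0.1938]
tcp_rot: [-1.245, 1.187, 1.248]
ft_force: [-4.2, 1.5, 1.0]
width: 0.0081
[ 0.49478147 -0.17836225  0.1937969 ] [-4.22669316  1.53071484  1.00537729] [0.49033081 1.74727667 0.03227843]
```

View pics/w9z.png

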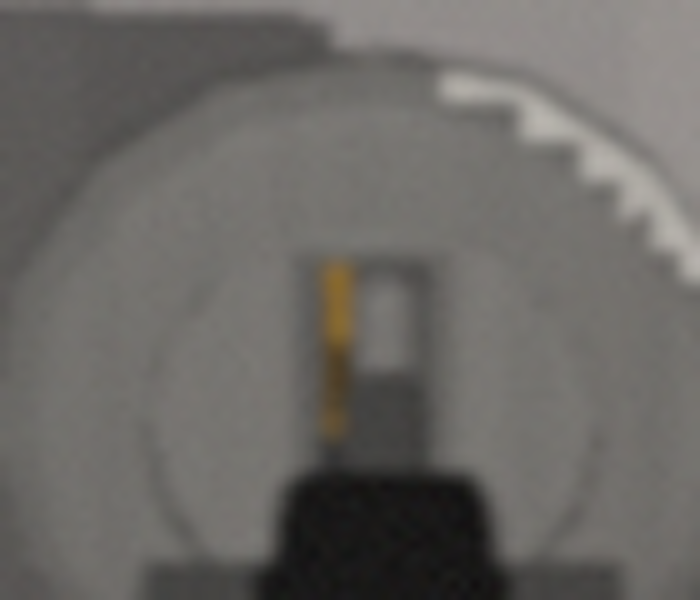

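```bash
python3 -m inch '[0.004,0,0,0,0,0,1,0.004,0,0,0,0,0,1,0,0,0,0,0,0,1]'; python3 -m inch '[0.004,0,0,0,0,0,1,0.004,0,0,0,0,0,1,0,0,0,0,0,0,1]'
python3 - <<'E'
from bench import bot
from h import *
s,c=snap(bot,"wrist","w10");print(s["ee_pos"],s["ft_force"],s["ft_torque"])
cv2.imwrite("pics/w10z.png",crop("w10",245,205,70,60,10))
E
```

```text
clock: 10.83
ee_pos: [0.495, -0.1785, 0.1903]
tcp_rot: [-1.245, 1.186, 1.247]
ft_force: [-6.2, 2.3, 3.5]
width: 0.0083
clock: 11.08
ee_pos: [0.496, -0.1784, 0.1864]
tcp_rot: [-1.247, 1.184, 1.245]
ft_force: [-1.3, 2.2, 3.3]
width: 0.0083
[ 0.4960198  -0.17836814  0.18636563] [-1.29157742  2.17980379  3.33771861] [ 0.42587512  0.80513021 -0.02102736]
```

View pics/w10z.png

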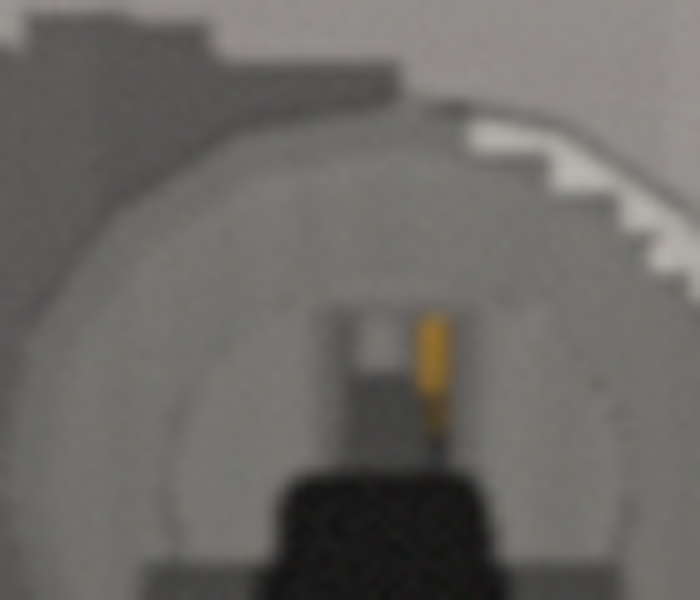

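```bash
python3 -m inch '[0.004,0,0.001,0,0,0,1,0.004,0,0,0,0,0,1,0,0,0,0,0,0,1]'; python3 -m inch '[0.004,0,0,0,0,0,1,0.004,0,0,0,0,0,1,0,0,0,0,0,0,1]'; python3 -m inch '[0.004,0,0,0,0,0,1,0.004,0,0,0,0,0,1,0,0,0,0,0,0,1]'
python3 - <<'E'
from bench import bot
s=bot.observe();print(s["ee_pos"],s["ft_force"],s["ft_torque"])
E
```

```text
clock: 11.38
ee_pos: [0.496, -0.1782, 0.1825]
tcp_rot: [-1.247, 1.185, 1.245]
ft_force: [-2.3, -0.1, 3.5]
width: 0.0084
clock: 11.63
ee_pos: [0.4958, -0.1778, 0.1774]
tcp_rot: [-1.246, 1.185, 1.246]
ft_force: [-0.5, 0.5, -0.7]
width: 0.0083
clock: 11.88
ee_pos: [0.4956, -0.1777, 0.1727]
tcp_rot: [-1.245, 1.185, 1.247]
ft_force: [-0.8, 0.0, -1.4]
width: 0.0081
[ 0.49563542 -0.17773889  0.17272551] [-0.82493811  0.01494746 -1.35062851] [-0.0227841   0.09361058  0.00058984]
```

```bash
python3 -m inch '[0.002,0,0,0,0,0,1,0.002,0,0,0,0,0,1,0,0,0,0,0,0,1]'; python3 -m inch '[0.002,0,0,0,0,0,1,0.002,0,0,0,0,0,1,0,0,0,0,0,0,1]'
python3 st.py 11 .495 -.178 .17
```

```text
clock: 12.13
ee_pos: [0.4957, -0.1779, 0.172]
tcp_rot: [-1.246, 1.185, 1.246]
ft_force: [-1.6, -1.0, 2.1]
width: 0.0082
clock: 12.38
ee_pos: [0.4958, -0.178, 0.1719]
tcp_rot: [-1.247, 1.184, 1.245]
ft_force: [-4.2, 2.9, 9.7]
width: 0.0083
12.3833 [ 0.49580212 -0.17798063  0.17185889] 0.008342143397791331 [-4.19259235  2.87632923  9.72241076] [[ 1.500e-03 -9.987e-01 -5.030e-02]
 [-7.000e-04 -5.030e-02  9.987e-01]
 [-1.000e+00 -1.400e-03 -7.000e-04]]
to target units [0.0037 0.0016 0.    ]
w 239 196
s 261 102
c 300 116
```

View pics/z11.png

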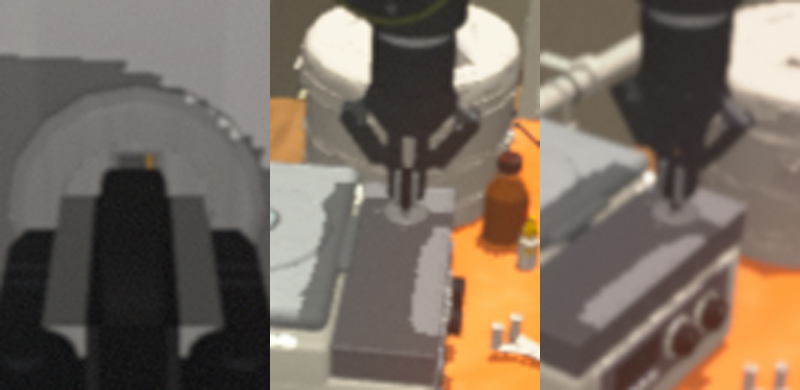

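Stopped with ~10 N at TCP z 0.1719; TCP-to-collar from the holder was 19.9 mm, so the collar is at 0.152 = home. Now turn clockwise in stages.

```bash
python3 -m inch '[0,0.0005,0,0,0,0,1,0,0,0,0,0,0,1]';python3 -m inch '[0,0,0,0.6,0,0,1,0,0,0,0.6,0,0,1,0,0,0,0.6,0,0,1,0,0,0,0.6,0,0,1,0,0,0,0,0,0,1]'
python3 - <<'E'
from bench import bot
s=bot.observe();print(s["ee_pos"],s["ft_force"],s["ft_torque"],s["joint_positions"])
E
```

```text
clock: 12.7
ee_pos: [0.4958, -0.178, 0.1719]
tcp_rot: [-1.248, 1.184, 1.244]
ft_force: [-4.2, 2.6, 10.8]
width: 0.0082
clock: 13.12
ee_pos: [0.4957, -0.178, 0.1719]
tcp_rot: [-1.067, 1.293, 1.064]
ft_force: [-2.4, 2.2, 8.6]
width: 0.0083
[ 0.49573829 -0.17804729  0.17187983] [-2.42364049  2.19761974  8.55345915] [0.93740941 1.54191751 0.05989064] [ 3.80646628e-02 -1.56007954e-01 -2.25758076e-01  8.40246191e-04
 -1.49907579e+00 -2.30904640e-01]
```

```bash
python3 -m inch '[0,0,0,0.8,0,0,1,0,0,0,0.8,0,0,1,0,0,0,0.8,0,0,1,0,0,0,0.8,0,0,1,0,0,0,0,0,0,1]';python3 - <<'E'
from bench import bot
s=bot.observe();print(s["ee_pos"],s["ft_force"],s["ft_torque"])
E
python3 -m inch '[0,0,0,0.8,0,0,1,0,0,0,0.8,0,0,1,0,0,0,0.8,0,0,1,0,0,0,0.8,0,0,1,0,0,0,0,0,0,1]'
python3 - <<'E'
from bench import bot
from h import *
s=bot.observe();print(s["ee_pos"],s["ft_force"],s["ft_torque"],R.from_rotvec(s["tcp_rot"]).as_matrix().round(3))
snap(bot,"scene","c12");snap(bot,"wrist","w12")
cv2.imwrite("pics/z12.png",np.hstack([cv2.imread("pics/w12.png")[:,:,:],crop("c12",225,130,80*2,140,3)[:420,:240]]))
E
```

```text
clock: 13.53
ee_pos: [0.496, -0.1781, 0.1719]
tcp_rot: [-0.824, 1.408, 0.821]
ft_force: [-3.2, 1.8, 9.3]
width: 0.0078
[ 0.49595657 -0.17812271  0.17187671] [-3.19443471  1.84502739  9.30530954] [0.66949435 1.16127113 0.02909008]
clock: 13.95
ee_pos: [0.4961, -0.1783, 0.1719]
tcp_rot: [-0.578, 1.49, 0.574]
ft_force: [-2.4, 2.0, 7.7]
width: 0.008
[ 0.49614462 -0.17826407  0.17187677] [-2.37503204  1.96130147  7.69985936] [0.38289218 0.87477874 0.0497273 ] [[ 0.003 -0.672  0.741]
 [-0.001  0.741  0.672]
 [-1.    -0.003  0.001]]
```

View pics/z12.png

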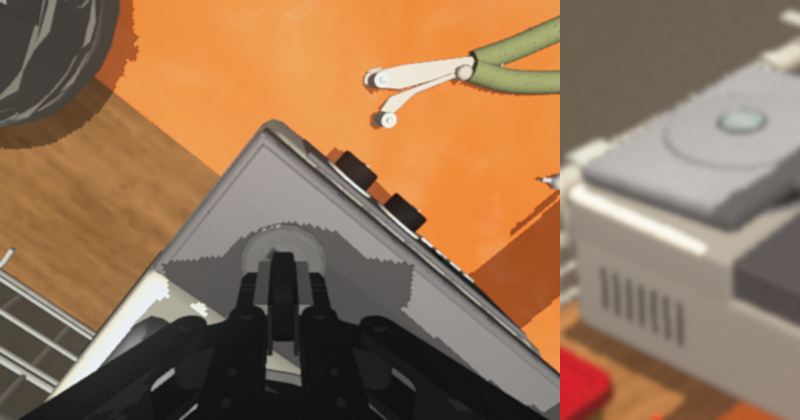

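```bash
python3 -m inch '[0,0,0,0.8,0,0,1,0,0,0,0.8,0,0,1,0,0,0,0.8,0,0,1,0,0,0,0.8,0,0,1,0,0,0,0,0,0,1]';python3 -m inch '[0,0,0,0.8,0,0,1,0,0,0,0.8,0,0,1,0,0,0,0.8,0,0,1,0,0,0,0.8,0,0,1,0,0,0,0,0,0,1,0,0,0,0,0,0,1,0,0,0,0,0,0,1]'
python3 - <<'E'
from bench import bot
from h import *
s=bot.observe();M=R.from_rotvec(s["tcp_rot"]).as_matrix();print(s["ee_pos"],s["width"],s["ft_force"],s["ft_torque"],M.round(3),"yaw",np.arctan2(-M[0,2],M[1,2]),s["joint_positions"])
for n in("side","scene","wrist"): snap(bot,n,n[0]+"13")
E
```

```text
clock: 14.47
ee_pos: [0.4963, -0.1785, 0.1719]
tcp_rot: [-0.329, 1.543, 0.325]
ft_force: [-1.5, 1.0, 6.9]
width: 0.008
clock: 15.05
ee_pos: [0.4964, -0.1787, 0.1719]
tcp_rot: [-0.081, 1.566, 0.077]
ft_force: [-0.4, -0.7, 6.5]
width: 0.0079
[ 0.49640936 -0.17867479  0.17189673] 0.00790410534530782 [-0.39809949 -0.69726039  6.4887528 ] [-0.49136155  0.17716953  0.12730491] [[ 0.004 -0.101  0.995]
 [-0.002  0.995  0.101]
 [-1.    -0.002  0.003]] yaw -1.4699114413221444 [ 0.03761137 -0.15553027 -0.22576223  0.00211644 -1.49697559 -1.50767914]
```

View pics/s13.png

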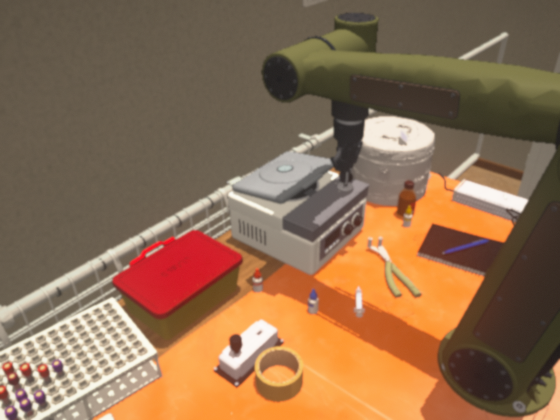

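View pics/w13.png

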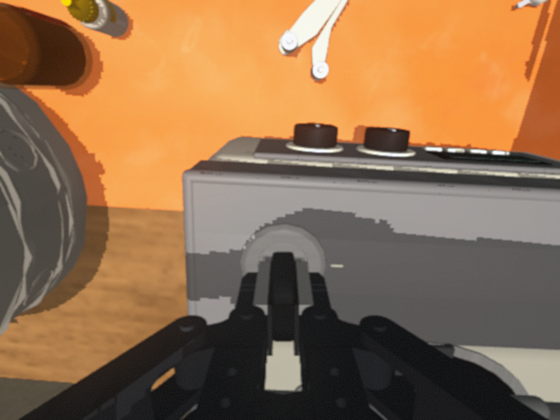

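The lid front is clearly raised; add a little more turn for margin.

```bash
python3 -m inch '[0,0,0,0.6,0,0,1,0,0,0,0.6,0,0,1,0,0,0,0,0,0,1,0,0,0,0,0,0,1,0,0,0,0,0,0,1,0,0,0,0,0,0,1]'
python3 - <<'E'
from bench import bot
from h import *
s=bot.observe();M=R.from_rotvec(s["tcp_rot"]).as_matrix();print(s["ee_pos"],s["width"],s["ft_force"],s["ft_torque"],"yaw",np.arctan2(-M[0,2],M[1,2]))
snap(bot,"side","d14");snap(bot,"scene","c14")
# lid front edge candidates, lock frame yaw .053; hinge 45+166 behind
L=np.array([.494,-.1785]);c_,s_=np.cos(.053),np.sin(.053)
X=np.array([c_,s_]);Y=np.array([-s_,c_])
for n in("d14","c14"):
  im=cv2.imread(f"pics/{n}.png");S=load(n)
  big=cv2.resize(im[120:240,200:360],None,fx=5,fy=5,interpolation=cv2.INTER_CUBIC)
  for th,col in((0,(255,0,0)),(.11,(0,255,255)),(.15,(0,0,255))):
    for yy in (-.04,.2):
      pts=[]
      hx=L+X*(.045+.166)
      for y in(-.04,.20):
        p=hx+Y*y-X*.166*np.cos(th);z=.174+.166*np.sin(th)
        pts.append(((proj(*S,[*p,z])-[200,120])*5).astype(int))
    cv2.line(big,tuple(map(int,pts[0])),tuple(map(int,pts[1])),col,1)
  cv2.imwrite(f"pics/{n}z.png",big)
E
```

```text
clock: 15.7
ee_pos: [0.4964, -0.1788, 0.1719]
tcp_rot: [0.013, 1.567, -0.017]
ft_force: [-1.1, -2.1, 6.6]
width: 0.0081
[ 0.49640353 -0.17880818  0.17189047] 0.008078658241162034 [-1.12702758 -2.12657138  6.5979402 ] [-0.71022151  0.15467406  0.08522079] yaw -1.5899743130591433
```

View pics/d14z.png

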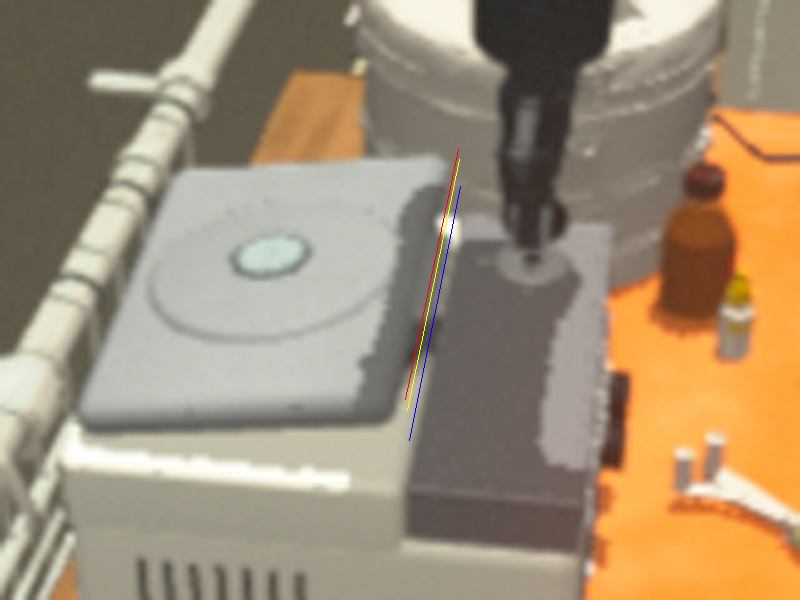

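View pics/c14z.png

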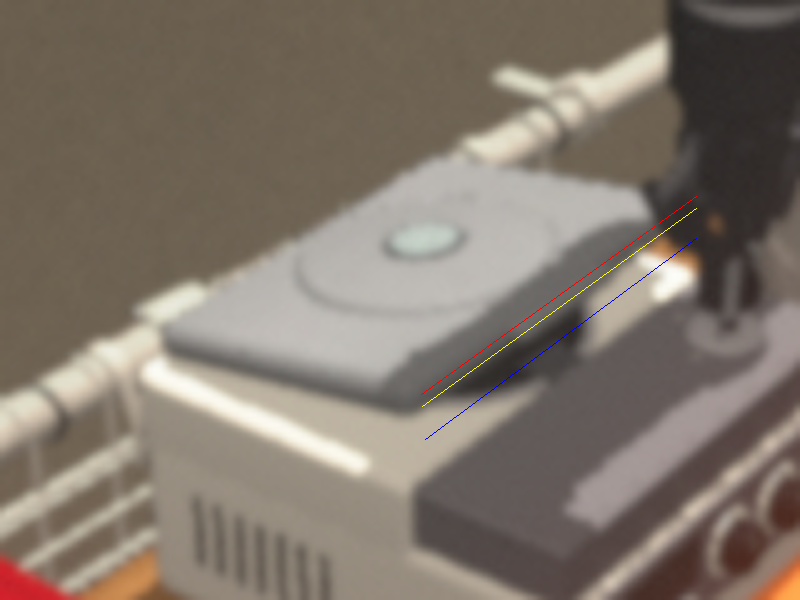

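```bash
python3 -m inch '[0,0,0,0.6,0,0,1,0,0,0,0,0,0,1,0,0,0,0,0,0,1,0,0,0,0,0,0,1]'
python3 - <<'E'
from bench import bot
from h import *
from scipy.optimize import least_squares
s=bot.observe();M=R.from_rotvec(s["tcp_rot"]).as_matrix();print(s["ee_pos"],s["width"],s["ft_force"],s["ft_torque"],"yaw",np.arctan2(-M[0,2],M[1,2]))
snap(bot,"side","s15");snap(bot,"scene","c15")
def disc(n):
    im=cv2.imread(f"pics/{n}.png").astype(int);S=load(n)
    u,v=proj(*S,[.62,-.09,.185]).astype(int)
    w=im[v-25:v+25,u-25:u+25];m=(w[...,1]-w[...,2]>12);ys,xs=np.nonzero(m)
    return np.array([u-25+np.median(xs),v-25+np.median(ys)]),len(xs)
p0,k0=tri([ray(*load("scene0"),*disc("scene0")[0]),ray(*load("side0"),*disc("side0")[0])])
p1,k1=tri([ray(*load("c15"),*disc("c15")[0]),ray(*load("s15"),*disc("s15")[0])])
print(disc("scene0"),disc("side0"),disc("c15"),disc("s15"));print(p0,k0,p1,k1,p1-p0)
hx=np.array([.494,-.1785])+np.array([.9986,.053])*.211
r=(hx-p0[:2])@[.9986,.053];print("arm",r,"angle",(p1-p0)[2]/r)
E
```

```text
clock: 16.13
ee_pos: [0.4964, -0.1789, 0.1719]
tcp_rot: [0.06, 1.566, -0.064]
ft_force: [-0.7, -1.9, 6.3]
width: 0.0082
[ 0.4963803  -0.1788615   0.17186372] 0.008170170930748356 [-0.67450366 -1.89760963  6.26893899] [-0.71298258  0.105889    0.11212201] yaw -1.650014559667588
(array([nan, nan]), 0) (array([256., 174.]), 67) (array([nan, nan]), 0) (array([254., 170.]), 68)
[nan nan nan] [np.float64(nan), np.float64(nan)] [nan nan nan] [np.float64(nan), np.float64(nan)] [nan nan nan]
arm nan angle nan
  return _methods._mean(a, axis=axis, dtype=dtype,
  ret = ret.dtype.type(ret / rcount)
```

```bash
python3 - <<'E'
from h import *
X=np.array([.9986,.053,0]);h=np.array([.494,-.1785,0])+X*.211
Y=np.array([-.053,.9986,0])
pc=h+Y*.08-X*.083
def at(th): return h+Y*.08-X*(.083*np.cos(th)+0*.009)+np.array([0,0,.174+.009*np.cos(th)+.083*np.sin(th)])
for n0,n1 in(("side0","s15"),("scene0","c15")):
    S=load(n0);u,v=proj(*S,at(0)).astype(int)
    a=cv2.imread(f"pics/{n0}.png",0);b=cv2.imread(f"pics/{n1}.png",0)
    t=cv2.resize(a[v-10:v+10,u-13:u+13],None,fx=4,fy=4,interpolation=cv2.INTER_CUBIC)
    w=cv2.resize(b[v-25:v+25,u-28:u+28],None,fx=4,fy=4,interpolation=cv2.INTER_CUBIC)
    r=cv2.matchTemplate(w,t,cv2.TM_CCOEFF_NORMED);_,m,_,l=cv2.minMaxLoc(r)
    print(n1,"shift",(np.array(l)/4-[15,15]),m,[(th,(proj(*S,at(th))-proj(*S,at(0))).round(2)) for th in(.11,.13,.15,.157)])
E
```

```text
s15 shift [-2.5 -4. ] 0.8361220955848694 [(0.11, array([-0.29, -2.83])), (0.13, array([-0.38, -3.34])), (0.15, array([-0.48, -3.85])), (0.157, array([-0.52, -4.03]))]
c15 shift [-1.75 -4.75] 0.7043416500091553 [(0.11, array([-0.18, -3.12])), (0.13, array([-0.24, -3.7 ])), (0.15, array([-0.32, -4.28])), (0.157, array([-0.35, -4.48]))]
```

Both cameras put the lid at about 0.157 rad, which is the full stop. The grip is holding (8.2 mm), the collar is home and the driver is in its place. Handing in.

```bash
python3 -c "
from bench import bot
print(bot.job_done())"
```

```text
the job is handed in; nothing more can be done
None
```

The lid-release key is home in the lock and turned, the lid is up, and the gripper is still holding the key turned. I handed the job in at about 16 s; it reports no verdict.

**Insertion:** I gripped the oval-bowed key by its bow, drew it straight up and lowered it into the keyhole. It passed both sticky pins with straight pushes of a few newtons, so no wiggling was needed. It stopped at a TCP height of 0.1719 m with about 10 N, which puts the collar at 0.152 m, level with the lock face.

**Turn:** I turned the hand 1.70 rad clockwise.

**Last checks:**
- **Grip:** the fingers stand 8.2 mm apart on the 9 mm bow, and the wrist reads about 6 N of downward push on the key.
- **Lid:** the vertical shift of the lid disc in the side and scene cameras fits about 0.157 rad, the full stop. The sideways shift was 1.5 to 2 pixels more than my model gave, and the image matches were only moderate (0.84 and 0.70). An earlier overlay of the lid's front edge agreed only roughly.
- **Other things:** the rotor driver and the bystanders looked unmoved in the pictures; I did not measure them again.
- **Camera disagreement:** the wrist and fixed cameras differed by 2 to 3 mm along y, so I aligned the key to the slot from relative measurements in the same picture.

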